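# Stir the ceramic drying beads on the robotics bench

### The job

The stirrer has been pushed handle-first under the instrument riser: draw it out, lay it down and let go to change grip, then take it again and stir the drying beads in the steel dish with the paddle until, at one moment, every bead is at least 20 mm (most of its own width) from where it first lay. Finish with the stirrer lying on the white board and the beads still in the dish; work gently: press the dish with less than 20 N, do not shift it more than 15 mm, keep the gripper off dish and beads, and leave the things around undisturbed.

Things in the scene. Friction and masses are not known exactly. Their poses are not given: they have to be found in the camera images.
- riser: Fixed bench riser: grey board 220 x 220 mm, underside 62, top 76 mm above the bench, on 12 mm thick side panels along its x = -104 and +104 mm edges; open at its front (-y) and back. Grey power supply on top (170 x 150 mm, up to 176 mm high) from y = -47 mm back. Origin on the bench under its middle; front edge at y = -110 mm.
- stirrer: Stirrer 260 mm long, 90 g, along its x: wooden handle (18 wide, 20 thick) x = -130 to +15 mm, steel shank (diameter 8) to +80, steel paddle (14 wide in y, 10 thick in z) +80 to +130. Origin mid-length on the handle's underside; axis at z = 10; centre of mass near x = -40. Starts flat on the bench, handle under the riser, paddle and some shank out at its front.
- stirrer_tip (a point): Middle of the paddle's free end (stirrer x = +130 mm, z = 10 mm).
- stirrer_end (a point): Middle of the handle's free end (stirrer x = -130 mm, z = 10 mm).
- stirrer_handle (a point): Middle of the wooden handle (stirrer x = -57.5 mm, z = 10 mm).
- dish: Loose open round steel dish on a rubber foot, about 1 kg, outer radius 68 mm, inner radius 64 mm, 42 mm high, inner floor 5 mm above the bench. Origin at the centre of its underside, z up.
- board: Fixed white board 320 x 130 mm, 3 mm thick, with a strip of yellow tape across each end. Origin at the centre of its underside, x along its length, y across.
- bottle: Bystander: white bottle with a blue cap, radius 30, 160 mm high; origin at the centre of its underside.
- tape: Bystander: roll of yellow tape lying flat, radius 48, 24 mm high; origin at the centre of its underside.
- meter: Bystander: red hand meter lying flat, 75 x 140 x 34 mm (x, y, z); origin at the centre of its underside.
- car: Bystander: small four-wheeled robot car, about 160 x 150 x 75 mm high; origin on the bench under its middle.
- bead0: Loose chunky brown glazed ceramic ball in the dish, diameter 24 mm, 16 g; origin at its centre. It starts on a ring of six, 45 mm from the dish's middle.
- bead1: Loose chunky brown glazed ceramic ball in the dish, diameter 24 mm, 16 g; origin at its centre. It starts on a ring of six, 45 mm from the dish's middle.
- bead2: Loose chunky brown glazed ceramic ball in the dish, diameter 24 mm, 16 g; origin at its centre. It starts on a ring of six, 45 mm from the dish's middle.
- bead3: Loose chunky brown glazed ceramic ball in the dish, diameter 24 mm, 16 g; origin at its centre. It starts on a ring of six, 45 mm from the dish's middle.
- bead4: Loose chunky brown glazed ceramic ball in the dish, diameter 24 mm, 16 g; origin at its centre. It starts on a ring of six, 45 mm from the dish's middle.
- bead5: Loose chunky brown glazed ceramic ball in the dish, diameter 24 mm, 16 g; origin at its centre. It starts on a ring of six, 45 mm from the dish's middle.
- bead6: Loose chunky brown glazed ceramic ball in the dish, diameter 24 mm, 16 g; origin at its centre. It starts in the middle of the dish.

How it is judged (in metres and radians):
On the way, in this order (a step that is already met when the one before it is completed fails the run):
1. the stirrer lies flat and still on the bench or board, let go by the gripper, drawn wholly out of the riser: the handle's end at least 10 mm in front of the riser's front edge (y of each of stirrer_end, stirrer_tip in the frame of riser below -0.12 m and height (world z) of each of stirrer_tip, stirrer_end below 0.03 m and linear speed of stirrer below 0.03 m/s and contact force between the fingers and stirrer below 0.05 N), for 0.2 s.
2. the stirrer is held in the gripper with the paddle's end down among the beads: tip inside the dish, less than 24 mm (a bead's height) above its inner floor (horizontal distance between stirrer_tip and dish below 0.06 m and z of stirrer_tip in the frame of dish below 0.029 m and contact force between the fingers and stirrer above 1 N), for 0.1 s.
3. with the paddle still held down in the dish like that, all seven beads are in the dish and each is, at the same moment, at least 20 mm from where it lay at the start (all of step 2 and distance of each of bead0, bead1, bead2, bead3, bead4, bead5, bead6 from where it was at the start of the episode above 0.02 m and horizontal distance between each of bead0, bead1, bead2, bead3, bead4, bead5, bead6 and dish below 0.06 m and z of each of bead0, bead1, bead2, bead3, bead4, bead5, bead6 in the frame of dish below 0.045 m).
At the end, for the whole second after the job is handed in: The stirrer lies flat and still on the white board, both its ends within the board's outline; all seven beads are inside the upright dish, which stands within 15 mm of its first place (x of stirrer_tip in the frame of board between -0.16 and 0.16 m and y of stirrer_tip in the frame of board between -0.065 and 0.065 m and height (world z) of each of stirrer_tip, stirrer_end below 0.03 m and x of stirrer_end in the frame of board between -0.16 and 0.16 m and y of stirrer_end in the frame of board between -0.065 and 0.065 m and horizontal distance between each of bead0, bead1, bead2, bead3, bead4, bead5, bead6 and dish below 0.06 m and z of each of bead0, bead1, bead2, bead3, bead4, bead5, bead6 in the frame of dish below 0.045 m and angle between dish's own z axis and vertical below 0.1 rad and linear speed of stirrer below 0.02 m/s); the robot touches nothing.
It fails at once if the stirrer presses on the dish with more than 20 N (contact force between stirrer and dish above 20 N).
It fails at once if the dish is shifted more than 15 mm (distance of dish from where it was at the start of the episode above 0.015 m).
It fails at once if the gripper or arm touches the dish or a bead (over 1 N) (contact force between any of the fingers, the arm and dish above 1 N or contact force between any of the fingers, the arm and bead0 above 1 N or contact force between any of the fingers, the arm and bead1 above 1 N or contact force between any of the fingers, the arm and bead2 above 1 N or contact force between any of the fingers, the arm and bead3 above 1 N or contact force between any of the fingers, the arm and bead4 above 1 N or contact force between any of the fingers, the arm and bead5 above 1 N or contact force between any of the fingers, the arm and bead6 above 1 N).
It fails at once if a bead leaves the dish (horizontal distance between any of bead0, bead1, bead2, bead3, bead4, bead5, bead6 and dish above 0.075 m).
It fails at once if the bottle, tape, meter or car is moved more than 20 mm (distance of any of bottle, tape, meter, car from where it was at the start of the episode above 0.02 m).
It also fails if it takes over 72 s, if anything falls off the work surface, if the arm or the gripper's body presses on something with over 40 N, if the wrist force passes 120 N, or if a joint passes its speed limit or range.

### The arm

A 6-joint arm with a two-finger parallel gripper is mounted at the origin on the work surface. World frame = base frame: x ahead of the robot, y to its left, z up, the work surface at z = 0. Lengths are in mm, angles in rad, forces in N, time in s.
With the tool pointing down it reaches from about 325 to 775 mm from the base axis. Payload 9.3 kg.
Tool frame: the origin (TCP) lies where the fingers leave the gripper's body, on its centre line; the fingertips stand tip_extent ahead of it and the grasp point (between the pads) lies 54 mm ahead of it (tip_extent is the distance from the TCP to the fingertips, in mm); x points along the fingers, y is the direction in which the jaws open and shut, and the axes are right-handed (so a half turn about x gives the same grasp; the last joint's range is limited). The gripper opens to 85 mm and grips with 20 to 120 N. Pads are 22 mm wide; open, the fingers measure 114 mm over their backs; the gripper's body (76 mm by 85 mm) begins 54 mm behind the grasp point. The pads swing forward as they close: fully open they stand 13 mm farther back than shut.
Start: joints at [-1.388, 0.259, 0.021, 1.334, 0, 1.418], TCP at [181.232, -519.28, 303.879] pointing down, gripper open.
Joint ranges: [-3.04, 3.04], [-0.91, 1.82], [-1.04, 1.36], [-1.92, 1.95], [-1.52, 1.45], [-3.14, 3.14]. Speed limits (rad/s): [2.22, 2.22, 2.79, 3.14, 3.14, 3.14].

### API

Orientations are given as a rotation vector (axis times angle).
In Python, from plant import * gives the robot as it stands. The module is installed in compiled form; this text tells all that it offers.
- The arm moves only by the shell command python3 -m crank 'ROWS' [OPENING]. ROWS is JSON, one flat list of numbers, 4 for each row, row after row: the shift along the tool's x, y, z in m, then the turn about the tool's x in degrees. A call has 1 to 20 rows; each row shifts and turns the commanded pose from where the row before left it, along the tool's axes as they then stand; what a row does not reach is not made up. A row lasts 1/12 s, in which the tool goes at most 41.7 mm and 7.16 degrees, less where a joint would pass 70% of its speed; a pose out of reach is approached as far as the arm can. A call is refused whole if a number of a shift passes 0.0417 or a number of a turn 7.16, either way. A call with a gripper value outside its range is refused whole. OPENING is the finger opening in m, from 0 to 0.0854, set as the call begins (- or left out, the last holds). The fingers move at their own pace and stop on an object; the grip force is fixed at half the most. Time passes only in rows, so rows that do not move let the fingers close. It gives the time, the measured TCP pose, the force and the opening at its end, in the units of the state.
- observe(): the state, without advancing time (a new reading comes with each control period).
- get_image(name): name is "scene" or "top" or "wrist"; returns the picture (400x640x3 uint8, blue, green, red); there is no depth.
- camera_info(name): a dict with "fx", "fy", "cx", "cy" (pixels), "R" (3x3) and "t" (3): a world point X has camera coordinates R X + t; the wrist camera has in their place "hand_eye" (4x4, takes a point from camera to tool coordinates, whose origin is the TCP and whose axes are the tool frame's). Camera axes: x right, y down, z forward; pixel columns grow to the right and rows downward; lengths in mm; the calibration is good to about 2 mm. A picture is of the moment at which its call begins: read the wrist's pose just before it. camera_info takes no time and is no camera call.
- sign_off(): hands the job in, once; it reports no verdict.
Trained networks look in the newest picture that a camera, given by its name, has taken for a name from the list of things; names that differ only in an ending like _2 or _b are one class to them, and where a whole thing is asked for, a point or a joint stands for the part that bears it (a point fixed in the world has none). Each returns a list of dicts, best first, with "confidence" (0 to 1); they miss things now and then, are a little off and sometimes report something else, mostly with a low value. They report only what shows in the picture. A call takes as long as a camera call.
- masks_of(target, camera): "mask" (400x640 bool, what is visible of it) and "bbox" ([left, top, width, height] as shares, 0 to 1, of the picture: columns of its width, rows of its height, round what is visible of it).
- spot_point(target, camera): "point" ([row, column] as shares, 0 to 1, of the picture: columns of its width, rows of its height: a listed point, or the origin of a listed thing).
The state is a dict: "clock": time; "joint_pos": joint angles; "qd": joint speeds; "effort": joint torques, N m; "ee_pos": TCP position; "eef_rot": TCP orientation; "wrist_force": force on the tool from outside, world axes, zero at the start; "wrist_torque": the same for the moment, N m; "finger_gap": finger opening in mm.
Only numpy, scipy, OpenCV 4.12 (cv2) and the standard library are available. Lean on these libraries where they do the work, as an engineer would, in place of code of your own. Each camera call takes 0.05 s, during which the arm holds its last target. There are 200 camera calls.

## Working session

There is one attempt and no reset: what is moved stays moved. The work goes in short steps, Python scripts to look and compute and a shell command to move; the robot and the scene stay as the last step left them, time stands still between calls to the robot, and variables do not carry over. Pictures are saved under pics/ and viewed, about 8 in all and at most 12, crops included, and the job is handed in when it is done.

```bash
mkdir -p pics
cat > h.py <<'E'
from plant import *
import numpy as np, cv2
from scipy.spatial.transform import Rotation as Ro
def cam(name):
    c=camera_info(name); K=np.array([[c['fx'],0,c['cx']],[0,c['fy'],c['cy']],[0,0,1.]])
    if 'hand_eye' in c:
        s=observe(); T=np.eye(4);T[:3,:3]=Ro.from_rotvec(s['eef_rot']).as_matrix();T[:3,3]=s['ee_pos']
        M=np.linalg.inv(T@np.array(c['hand_eye'])); return K,M[:3,:3],M[:3,3]
    return K,np.array(c['R']),np.array(c['t'])
def ray(C,u,v,z):
    K,R,t=C; d=R.T@np.linalg.inv(K)@[u,v,1.]; o=-R.T@t
    return o+d*(z-o[2])/d[2]
def proj(C,X):
    K,R,t=C; p=K@(R@np.array(X,float)+t); return p[:2]/p[2]
def spot(n,c,z,C):
    r=spot_point(n,c)
    return [(round(q['confidence'],2),ray(C,q['point'][1]*640,q['point'][0]*400,z).round(0)[:2].tolist()) for q in r[:8]]
E
python3 - <<'E'
from h import *
s=observe();print({k:np.round(v,3).tolist() for k,v in s.items()})
im={c:get_image(c) for c in('top','scene')}
for c in im: cv2.imwrite(f'pics/{c}0.png',im[c])
for c in ('top','scene'):
    C=cam(c);print(c,(-C[1].T@C[2]).round(0))
    for n,z in(('riser',0),('stirrer_tip',10),('stirrer_handle',10),('dish',0),('board',0),('bottle',0),('tape',0),('meter',0),('car',0),('bead0',17)):
        print(n,spot(n,c,z,C))
E
```

```text
{'clock': 0.0, 'joint_pos': [-1.388, 0.259, 0.021, 1.334, 0.0, 1.418], 'qd': [0.0, 0.0, 0.001, -0.001, 0.001, 0.002], 'effort': [-0.0, -55.564, 34.453, 0.014, -0.0, 0.0], 'ee_pos': [181.203, -519.103, 303.259], 'eef_rot': [2.04, 0.347, -2.04], 'wrist_force': [0.407, 0.789, -0.132], 'wrist_torque': [-0.039, 0.034, 0.066], 'finger_gap': 85.373}
top [ 352.  -15. 1432.]
riser [(0.56, [583.0, 410.0])]
stirrer_tip [(0.7, [534.0, 217.0]), (0.67, [580.0, 408.0])]
stirrer_handle [(0.64, [545.0, -304.0])]
dish [(0.66, [540.0, -305.0])]
board [(0.66, [417.0, 40.0])]
bottle [(0.55, [760.0, -15.0])]
tape [(0.85, [722.0, -207.0])]
meter [(0.75, [370.0, -319.0])]
car [(0.59, [541.0, -495.0])]
bead0 [(0.62, [549.0, -346.0]), (0.6, [584.0, -304.0]), (0.56, [511.0, -333.0]), (0.42, [541.0, -296.0]), (0.41, [514.0, -268.0]), (0.41, [487.0, -307.0]), (0.36, [572.0, -265.0])]
scene [1194. -559.  912.]
riser [(0.94, [579.0, 417.0])]
stirrer_tip [(0.56, [522.0, 214.0]), (0.35, [582.0, 423.0])]
stirrer_handle [(0.62, [557.0, 405.0])]
dish [(0.7, [543.0, -306.0])]
board [(0.68, [412.0, 48.0])]
bottle [(0.7, [759.0, -12.0]), (0.51, [560.0, -265.0])]
tape [(0.66, [732.0, -206.0])]
meter []
car [(0.68, [536.0, -492.0]), (0.56, [554.0, -342.0])]
bead0 [(0.61, [508.0, -308.0]), (0.54, [564.0, -338.0]), (0.5, [511.0, -348.0]), (0.46, [527.0, -309.0]), (0.43, [582.0, -307.0]), (0.42, [516.0, -270.0]), (0.38, [569.0, -271.0]), (0.38, [561.0, 392.0])]
```

View pics/top0.png

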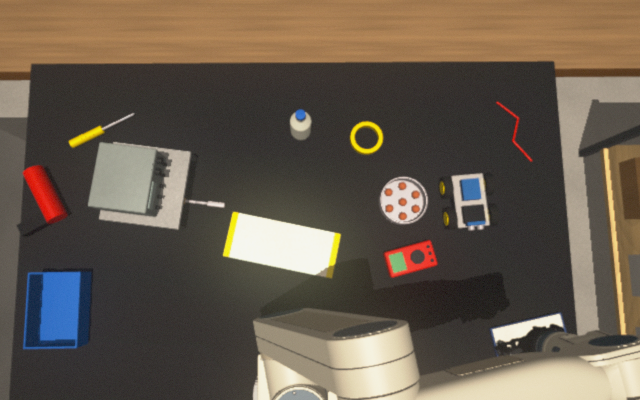

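View pics/scene0.png

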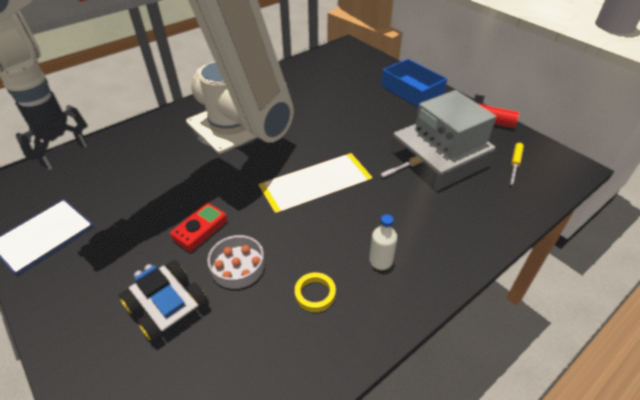

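The top view shows the riser at the left with the paddle tip at about (222,204). The board runs from about (230,235) to (335,255), and the dish is at (403,200) with the car, meter and tape around it. The scene view confirms this layout. Next I measure the stirrer line, board outline and riser front edge.

Run:
```python
from h import *
im=cv2.imread('pics/top0.png').astype(int);C=cam('top')
g=im.min(2)
m=np.zeros(g.shape,np.uint8);m[195:212,196:230]=g[195:212,196:230]>80
n,l,st,ct=cv2.connectedComponentsWithStats(m);i=1+st[1:,4].argmax();ys,xs=np.where(l==i)
P=np.array([ray(C,x,y,10)[:2] for x,y in zip(xs,ys)])
c=P.mean(0);d=np.linalg.svd(P-c)[2][0];d*=-np.sign(d[1]);s=(P-c)@d
print('stirrer tip',c+d*s.max(),'dir',d,'vis len',np.ptp(s))
mb=((im[:,:,2]>150)&(im[:,:,1]>140)).astype(np.uint8);mb[:200]=0;mb[290:]=0;mb[:,:215]=0;mb[:,350:]=0
n,l,st,ct=cv2.connectedComponentsWithStats(mb);i=1+st[1:,4].argmax();ys,xs=np.where(l==i)
P=np.array([ray(C,x,y,3)[:2] for x,y in zip(xs,ys)],np.float32)
print('board',cv2.minAreaRect(P),cv2.boxPoints(cv2.minAreaRect(P)).round(0).tolist())
for u,v in((191,152),(180,229)):print('riser front top',ray(C,u,v,76).round(0))
for q in masks_of('stirrer','top')[:2]: print(q['confidence'],q['bbox'])
R=Ro.from_rotvec(observe()['eef_rot']).as_matrix();print(R.round(3));print(camera_info('wrist')['hand_eye'])
print([k for k in globals() if 'tip' in k.lower()])
try:print(tip_extent)
except Exception as e:print(e)
big=cv2.resize(cv2.imread('pics/top0.png')[130:290,80:350],None,fx=2.9,fy=2.9,interpolation=2);cv2.imwrite('pics/crop.png',big)
```

```text
stirrer tip [533.02856178 211.25616085] dir [-0.12485    -0.99217563] vis len 83.16899925152092
board ((416.33184814453125, 46.054466247558594), (322.35107421875, 133.15447998046875), 77.43565368652344) [[316.0, -97.0], [446.0, -126.0], [516.0, 189.0], [386.0, 218.0]]
riser front top [675. 295.  76.]
riser front top [460. 321.  76.]
0.74 [0.2917, 0.497, 0.0661, 0.0185]
0.71 [0.5494, 0.3088, 0.0462, 0.074]
[[ 0.     0.33  -0.944]
 [-0.    -0.944 -0.33 ]
 [-1.     0.     0.   ]]
[[ 2.34420576e-04 -2.69157032e-01  9.63096276e-01 -7.06771192e+01]
 [ 9.99999456e-01  1.04192889e-03  4.77855026e-05 -9.61040984e-02]
 [-1.01633964e-03  9.63095741e-01  2.69157130e-01 -6.83418511e+01]
 [ 0.00000000e+00  0.00000000e+00  0.00000000e+00  1.00000000e+00]]
['tip_extent']
72.6
```

View pics/crop.png

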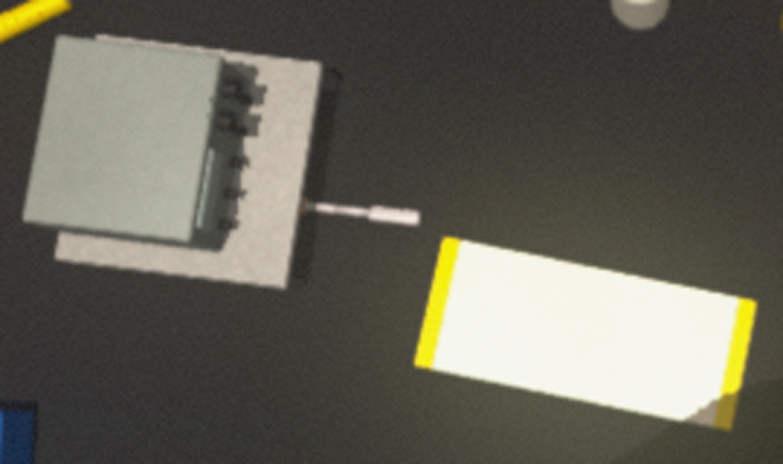

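The crop confirms it: stirrer tip at about (532,210) pointing along (-0.1,-0.995), and the riser front edge on a line through (675,295) and (460,321). The front part of the board is next to the stirrer's path. I move over the paddle now.

```bash
python3 -m crank '[0,0,-0.035,-7.16, 0,0,-0.035,-7.16, 0,0,-0.035,-7.16, 0,0,-0.035,-7.16, 0,0,-0.035,-7.16, 0,0,-0.035,-7.16, 0,0,-0.035,-7.16, 0,0,-0.035,-7.16, 0,0,-0.035,-7.16]' 0.04; python3 -m crank '[0,0.008,-0.038,0, 0,0.008,-0.038,0, 0,0.008,-0.038,0, 0,0.008,-0.038,0, 0,0.008,-0.038,0, 0,0.008,-0.038,0, 0,0.008,-0.038,0, 0,0.008,-0.038,0, 0.01,0.008,-0.038,0, 0.01,0.008,-0.038,0, 0.02,0.008,-0.038,0, 0.02,0.008,-0.038,0, 0.02,0.008,-0.038,0, 0.02,0,0,0]'
python3 - <<'E'
from h import *
s=observe();print({k:np.round(v,3).tolist() for k,v in s.items()},tip_extent)
C=cam('wrist');im=get_image('wrist');cv2.imwrite('pics/w1.png',im)
for n in('stirrer_tip','stirrer'):print(n,spot(n,'wrist',10,C))
print(proj(C,[532,210,10]))
E
```

```text
clock: 1.9
ee_pos: [382.6, -296.2, 303.7]
eef_rot: [1.285, 1.158, -1.285]
wrist_force: [-0.0, -0.6, -0.1]
finger_gap: 39.7
clock: 3.07
ee_pos: [539.0, 181.9, 205.6]
eef_rot: [1.289, 1.157, -1.285]
wrist_force: [0.1, 0.3, -0.4]
finger_gap: 40.1
{'clock': 3.067, 'joint_pos': [0.177, 0.335, -0.125, 1.11, 0.001, 1.854], 'qd': [-0.068, 0.117, -0.487, -0.575, -0.03, -0.09], 'effort': [3.953, -59.462, 35.2, 1.936, 0.225, 1.069], 'ee_pos': [539.013, 181.938, 205.556], 'eef_rot': [1.289, 1.157, -1.285], 'wrist_force': [0.092, 0.343, -0.375], 'wrist_torque': [-0.058, -0.009, -0.025], 'finger_gap': 40.083} 72.6
stirrer_tip [(0.91, [536.0, 212.0])]
stirrer []
[302.74555369 158.88796018]
```

View pics/w1.png

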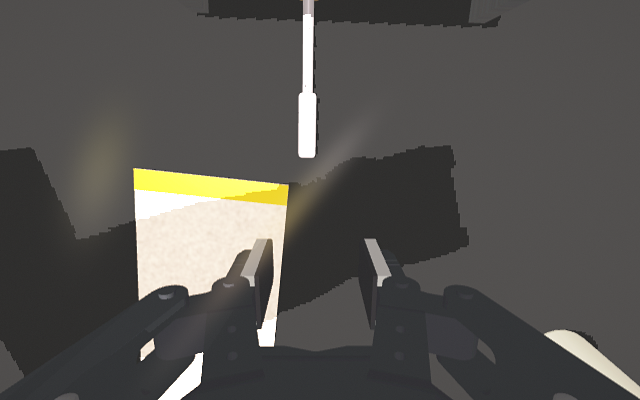

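The wrist view shows the paddle tip at (307,157) and the shank running straight up to (308,10), so it lines up with the tool.

Run:
```python
from h import *
C=cam('wrist');s=observe();im=get_image('wrist');g=im.min(2)
m=np.zeros(g.shape,np.uint8);m[60:175,280:335]=g[60:175,280:335]>190
ys,xs=np.where(m)
v=ys.max();rows=[r for r in range(70,v-3)]
a=ray(C,xs[ys==75].mean(),75,10);b=ray(C,xs[ys==v-15].mean(),v-15,10);t=ray(C,xs[ys==v-3].mean(),v,10)
print('tip',t,'dir',(b-a)[:2]/np.linalg.norm((b-a)[:2]))
R=Ro.from_rotvec(s['eef_rot']).as_matrix();print(s['ee_pos'],R.round(3))
d=(b-a)/np.linalg.norm(b-a);tgt=t-25*d;print('tool shift to paddle middle',R.T@(tgt-s['ee_pos']))
```

```text
tip [535.35332755 211.30735914  10.        ] dir [-0.12146312 -0.99259595]
[536.96093954 177.13625171 205.43970931] [[-0.003  0.994 -0.109]
 [-0.001 -0.109 -0.994]
 [-1.    -0.003  0.001]]
tool shift to paddle middle [195.38523046  -4.35236653 -59.02321113]
```

```bash
python3 -m crank '[0,-0.002,-0.03,0, 0,-0.002,-0.029,0, 0.04,0,0,0, 0.04,0,0,0, 0.03,0,0,0, 0.01,0,0,0, 0.006,0,0,0, 0,0,0,0, 0,0,0,0]' 0.04; python3 -m crank '[0,0,0,0, 0,0,0,0, 0,0,0,0, 0,0,0,0, 0,0,0,0, 0,0,0,0]' 0.0
python3 -c "
from h import *
C=cam('wrist');cv2.imwrite('pics/w2.png',get_image('wrist'));print(observe()['wrist_force'],observe()['ee_pos'],tip_extent)"
```

```text
clock: 4.02
ee_pos: [541.5, 235.7, 82.8]
eef_rot: [1.293, 1.153, -1.288]
wrist_force: [0.1, 0.4, 0.0]
finger_gap: 40.0
clock: 4.52
ee_pos: [540.5, 235.9, 81.1]
eef_rot: [1.291, 1.154, -1.289]
wrist_force: [0.1, -0.6, 1.9]
finger_gap: 11.4
[ 0.90377392 -0.2666456   1.79735184] [540.48446152 235.94382824  80.92057356] 72.6
```

View pics/w2.png

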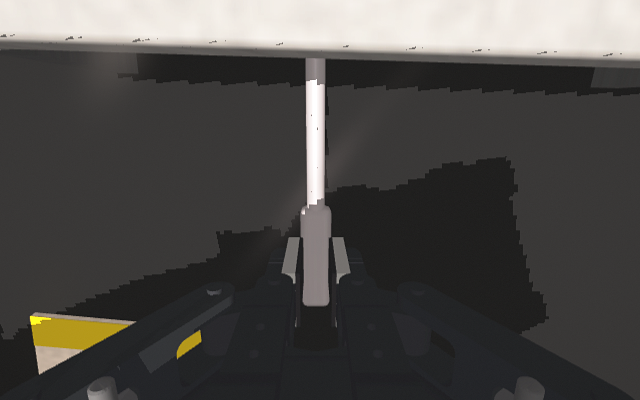

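The paddle lies between the pads at about (315,260), but the hand stopped 6 mm high and the gap reads 11.4 mm, less than the paddle's width. I reopen, go lower and close again.

```bash
python3 -m crank '[0,0,0,0, 0,0,0,0, 0,-0.001,0,0, 0.003,0,0,0, 0.003,0,0,0, 0,0,0,0]' 0.03; python3 -m crank '[0,0,0,0, 0,0,0,0, 0,0,0,0, 0,0,0,0, 0,0,0,0, 0,0,0,0]' 0.0;python3 -m crank '[0,0,0,0, 0,0,0,0]'
```

```text
clock: 5.07
ee_pos: [538.9, 235.9, 73.8]
eef_rot: [1.289, 1.156, -1.291]
wrist_force: [-1.1, -0.5, 0.8]
finger_gap: 29.8
clock: 5.57
ee_pos: [539.3, 236.0, 74.7]
eef_rot: [1.29, 1.155, -1.29]
wrist_force: [0.9, -0.0, -0.8]
finger_gap: 12.1
clock: 5.73
ee_pos: [539.3, 236.0, 74.7]
eef_rot: [1.29, 1.155, -1.29]
wrist_force: [-0.3, -0.6, -0.2]
finger_gap: 12.5
```

```bash
python3 -m crank '[-0.006,0,0,0, 0,0,0.01,0, 0,0,0.02,0, 0,0,0.025,0, 0,0,0.025,0, 0,0,0.025,0, 0,0,0.025,0, 0,0,0.025,0, 0,0,0.025,0, 0,0,0.02,0, 0,0,0.015,0, 0,0,0,0, 0.003,0,0,0, 0.003,0,0,0, 0,0,0,0]';python3 -m crank '[0,0,0,0, 0,0,0,0, 0,0,0,0, 0,0,0,0, -0.02,0,0,0, -0.04,0,0,0, -0.04,0,0,0,-0.04,0,0,0]' 0.04
python3 - <<'E'
from h import *
im=get_image('top');cv2.imwrite('pics/t2.png',cv2.resize(im[130:290,80:350],None,fx=2.9,fy=2.9,interpolation=2))
C=cam('wrist');get_image('wrist');s=observe();print(s['ee_pos'],s['finger_gap'])
for n in('stirrer_tip','stirrer_handle','stirrer_end'):print(n,spot(n,'wrist',10,C),spot(n,'top',10,cam('top')))
E
```

```text
clock: 6.98
ee_pos: [515.5, 22.7, 74.2]
eef_rot: [1.289, 1.155, -1.29]
wrist_force: [0.2, -0.5, 1.5]
finger_gap: 12.0
clock: 7.65
ee_pos: [515.1, 22.6, 216.2]
eef_rot: [1.289, 1.156, -1.29]
wrist_force: [2.0, -0.3, -0.0]
finger_gap: 39.8
[517.7008957   22.35848301 220.86598372] 39.91889007694302
stirrer_tip [(0.9, [514.0, -4.0])] []
stirrer_handle [] []
stirrer_end [] [(0.69, [545.0, 253.0])]
```

View pics/t2.png

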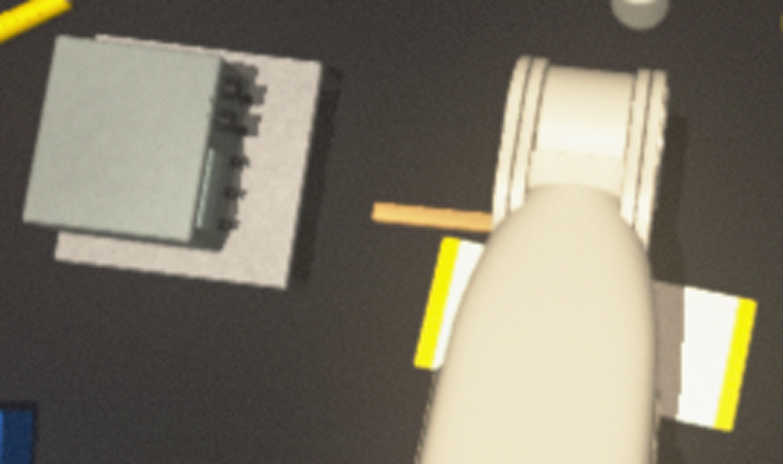

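The picture shows the handle fully out, with its end at (375,212) in the crop, clear of the riser edge. I regrasp 40 mm from the handle end.

```bash
python3 -m crank '[0,0,-0.03,0, 0,0,-0.04,0, 0,0,-0.04,0, 0,0,-0.04,0, 0.02,0,-0.03,0, 0.04,0.001,-0.012,0, 0.04,0,0,0, 0.03,0,0,0, 0.01,0,0,0, 0.006,0,0,0, 0,0,0,0, 0,0,0,0]' 0.04; python3 -m crank '[0,0,0,0, 0,0,0,0, 0,0,0,0, 0,0,0,0, 0,0,0,0, 0,0,0,0, 0,0,0,0]' 0.0;python3 -m crank '[-0.005,0,0,0, -0.02,0,0,0, -0.03,0,0,0, -0.03,0,0,0, -0.03,0,0,0, -0.03,0,0,0, -0.03,0,0,0, -0.02,0,0,0, 0,0,0,0]'
python3 - <<'E'
from h import *
cv2.imwrite('pics/s3.png',cv2.resize(get_image('scene')[60:260,200:500],None,fx=2.6,fy=2.6,interpolation=2));print(observe()['ee_pos'])
E
```

```text
clock: 9.05
ee_pos: [535.2, 212.9, 71.0]
eef_rot: [1.288, 1.158, -1.293]
wrist_force: [-19.7, -1.5, 34.0]
finger_gap: 39.9
clock: 9.63
ee_pos: [539.3, 213.2, 72.9]
eef_rot: [1.294, 1.152, -1.285]
wrist_force: [-6.8, -2.1, 35.5]
finger_gap: 16.8
clock: 10.38
ee_pos: [538.7, 213.1, 268.4]
eef_rot: [1.294, 1.152, -1.285]
wrist_force: [1.4, -0.3, -0.8]
finger_gap: 16.7
[538.29626177 212.96213772 265.86140833]
```

View pics/s3.png

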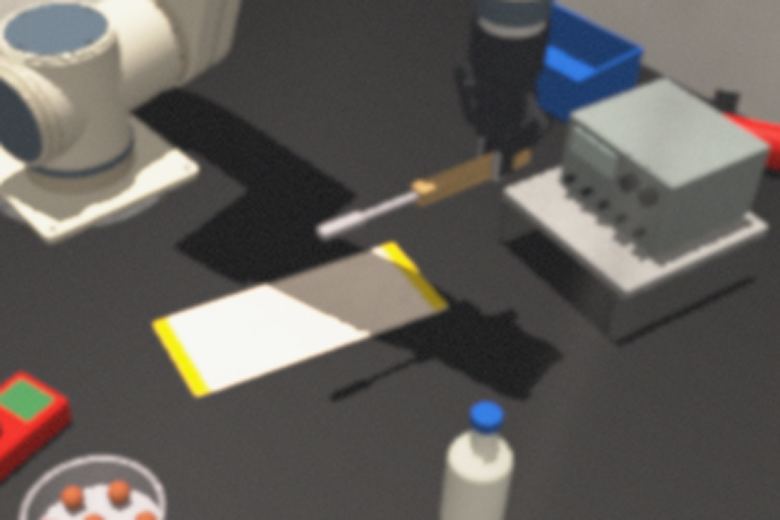

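The stirrer is held horizontally in the air without drooping. The tool can only turn about the vertical, so I'll tilt the stirrer by hooking the paddle under the riser's front edge and raising the hand. First I back off and turn it round.

```bash
python3 -m crank '[0,0,0.02,0, 0,0,0.035,0, 0,0,0.035,0, 0,0,0.03,0, 0,0,0,-7, 0,0,0,-7, 0,0,0,-7, 0,0,0,-7, 0,0,0,-7, 0,0,0,-7, 0,0,0,-7, 0,0,0,-7, 0,0,0,-7, 0,0,0,-7, 0,0,0,-7, 0,0,0,-7, 0,0,0,-7]' ; python3 -m crank '[0,0,0,-7, 0,0,0,-7, 0,0,0,-7, 0,0,0,-7, 0,0,0,-7, 0,0,0,-7, 0,0,0,-7, 0,0,0,-7, 0,0,0,-7, 0,0,0,-7, 0,0,0,-7, 0,0,0,-7, 0,0,0,-5, 0,0,0,0, 0,0,0,0]'
python3 - <<'E'
from h import *
get_image('scene');get_image('top');s=observe();R=Ro.from_rotvec(s['eef_rot']).as_matrix();print(s['ee_pos'],R.round(3),s['joint_pos'].round(2) if hasattr(s['joint_pos'],'round') else s['joint_pos'])
for c in('scene','top'):
  C=cam(c)
  for q in spot_point('stirrer_tip',c)[:2]:print(c,q,ray(C,q['point'][1]*640,q['point'][0]*400,s['ee_pos'][2]-63))
E
```

```text
clock: 11.85
ee_pos: [523.9, 93.6, 262.0]
eef_rot: [0.068, 1.573, -0.069]
wrist_force: [-0.7, -0.2, -1.8]
finger_gap: 16.9
clock: 13.1
ee_pos: [524.1, 93.6, 262.6]
eef_rot: [-1.124, 1.263, 1.127]
wrist_force: [-0.2, -0.4, -0.9]
finger_gap: 16.6
[524.30135688  93.67575779 263.04696762] [[-0.001 -0.994  0.113]
 [-0.     0.113  0.994]
 [-1.     0.001 -0.   ]] [ 0.02  0.25 -0.1   1.23 -0.   -1.44]
scene {'point': [0.2855, 0.6475], 'confidence': 0.9} [548.69098798 302.98730949 200.04696762]
scene {'point': [0.6643, 0.3758], 'confidence': 0.62} [ 685.80929098 -356.0614514   200.04696762]
top {'point': [0.488, 0.2725], 'confidence': 0.57} [535.23388607 306.25438794 200.04696762]
```

```bash
python3 -m crank '[0,0,-0.015,0, 0,0,-0.015,0, 0.03,0,0,0, 0.04,0,0,0, 0.04,0,0,0, 0.04,0,0,0, 0.01,0,0,0, 0,0,0,0, 0,0,0.02,0, 0,0,0.025,0, 0,0,0.015,0, 0,0,0,0, 0,0,0,0]'
python3 - <<'E'
from h import *
cv2.imwrite('pics/s4.png',cv2.resize(get_image('scene')[60:260,250:550],None,fx=2.6,fy=2.6,interpolation=2));print(observe()['ee_pos'],observe()['wrist_force'])
E
```

```text
clock: 14.38
ee_pos: [528.9, 124.2, 106.0]
eef_rot: [-1.13, 1.256, 1.126]
wrist_force: [0.3, 0.6, -1.4]
finger_gap: 16.7
[528.60497722 123.62667135 105.55694829] [ 0.5984821  -0.00587462 -0.75553682]
```

View pics/s4.png

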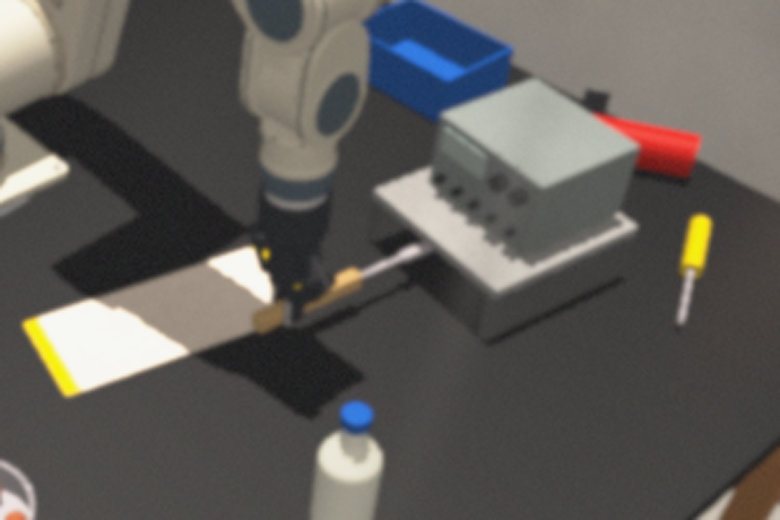

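The paddle tip is now under the riser edge at about crop (425,248). I raise the hand along an arc to pivot the stirrer in the pads.

```bash
python3 -m crank '[-0.015,0,0,0, -0.015,0,0,0, -0.015,0,0.001,0, -0.015,0,0.002,0, -0.012,0,0.003,0, -0.012,0,0.004,0, -0.012,0,0.005,0, -0.012,0,0.005,0, 0,0,0,0]'
python3 -m crank '[-0.012,0,0.006,0, -0.012,0,0.008,0, -0.012,0,0.009,0, -0.012,0,0.009,0, -0.01,0,0.008,0, 0,0,0,0, 0,0,0,0]'
python3 - <<'E'
from h import *
cv2.imwrite('pics/s5.png',cv2.resize(get_image('scene')[40:240,250:550],None,fx=2.6,fy=2.6,interpolation=2));print(observe()['ee_pos'],observe()['wrist_force'])
E
```

```text
clock: 15.18
ee_pos: [530.6, 142.9, 214.5]
eef_rot: [-1.129, 1.257, 1.125]
wrist_force: [0.0, -1.2, -1.4]
finger_gap: 16.4
clock: 15.77
ee_pos: [534.5, 182.6, 269.8]
eef_rot: [-1.128, 1.259, 1.127]
wrist_force: [0.5, -0.4, -2.0]
finger_gap: 16.7
[534.38769761 182.52273641 269.31976208] [-0.32823554 -0.31597803 -1.78467209]
```

View pics/s5.png

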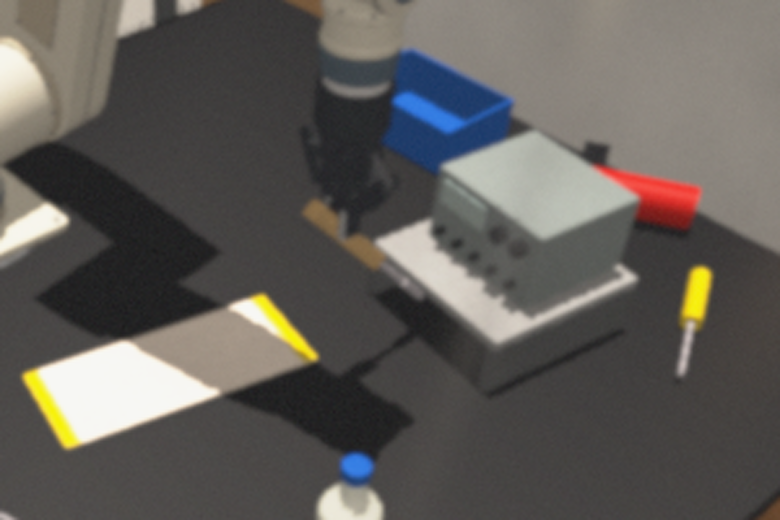

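The stirrer is now tilted about 45° with the paddle down. I withdraw it up and back, then triangulate the tip.

```bash
python3 -m crank '[-0.02,0,-0.025,0, -0.025,0,-0.03,0, -0.015,0,-0.035,0, 0,0,-0.04,7, 0,0,-0.04,7, 0,0,-0.03,7, 0,0,0,7, 0,0,0,7, 0,0,0,7, 0,0,0,7, 0,0,0,7, 0,0,0,7, 0,0,0,7, 0,0,0,7, 0,0,0,6.5, 0,0,0,0, 0,0,0,0]'
cat >> h.py <<'E'
def tri(n,cs=('scene','top')):
    P=[];q=[]
    for c in cs:
        get_image(c);r=spot_point(n,c)
        if not r: return None
        K,R,t=cam(c);P.append(K@np.c_[R,t]);q.append(np.array([[r[0]['point'][1]*640],[r[0]['point'][0]*400]]));print(n,c,r[0]['confidence'])
    X=cv2.triangulatePoints(P[0],P[1],q[0],q[1])[:,0];return X[:3]/X[3]
E
python3 - <<'E'
from h import *
s=observe();R=Ro.from_rotvec(s['eef_rot']).as_matrix();print(s['ee_pos'],R.round(3))
for n in('stirrer_tip','stirrer_end'):
    print(n,tri(n))
    C=cam('wrist');get_image('wrist');r=spot_point(n,'wrist');print(r[:1])
E
```

```text
clock: 17.23
ee_pos: [500.3, -13.4, 329.3]
eef_rot: [-0.004, 1.571, 0.005]
wrist_force: [0.2, -0.3, -0.7]
finger_gap: 16.8
[500.2500458  -13.41690903 329.28866703] [[-0.    -0.006  1.   ]
 [ 0.     1.     0.006]
 [-1.     0.    -0.   ]]
stirrer_tip scene 0.85
stirrer_tip None
[{'point': [0.7905, 0.4936], 'confidence': 0.58}]
stirrer_end None
[{'point': [0.506, 0.4903], 'confidence': 0.81}]
```

```bash
cat >> h.py <<'E'
def tipplane(c='scene',n='stirrer_tip'):
    s=observe();C=cam(c);get_image(c);r=spot_point(n,c)
    Rt=Ro.from_rotvec(s['eef_rot']).as_matrix();nn=Rt[:,1];p0=np.array(s['ee_pos'])
    out=[]
    for q in r[:2]:
        a=ray(C,q['point'][1]*640,q['point'][0]*400,0);b=ray(C,q['point'][1]*640,q['point'][0]*400,300)
        k=nn@(p0-a)/(nn@(b-a));X=a+k*(b-a);out.append((q['confidence'],(Rt.T@(X-p0)).round(1),X.round(1)))
    return out
E
python3 - <<'E'
from h import *
print(tipplane());print(tipplane('scene','stirrer_end'));print(tipplane('scene','stirrer_handle'))
E
```

```text
[(0.82, array([227.5,  -0. , 126.4]), array([626.9, -12.6, 102.3]))]
[]
[(0.86, array([83.9,  0. , 13.9]), array([514.4, -13. , 245.9]))]
```

```bash
cat >> h.py <<'E'
def beads(c='top'):
    C=cam(c);im=get_image(c).astype(int);hsv=cv2.cvtColor(im.astype(np.uint8),cv2.COLOR_BGR2HSV)
    m=((hsv[:,:,0]<22)&(hsv[:,:,1]>90)&(hsv[:,:,2]>70)).astype(np.uint8)
    n,l,st,ct=cv2.connectedComponentsWithStats(m);o=[]
    for i in range(1,n):
        X=ray(C,*ct[i],19)[:2]
        if np.hypot(*(X-[541,-305]))<75 and st[i,4]>8:o.append((X.round(1).tolist(),int(st[i,4])))
    return o
E
python3 - <<'E'
from h import *
for c in('top','scene'):
    b=beads(c);print(c,b,np.mean([x[0] for x in b],0))
q=masks_of('dish','top')[0];ys,xs=np.where(q['mask']);C=cam('top')
(u,v),r=cv2.minEnclosingCircle(np.c_[xs,ys].astype(np.float32));print('dish rim',ray(C,u,v,42),r,q['confidence'])
E
```

```text
top [([581.4, -307.1], 42), ([563.5, -265.9], 42), ([556.0, -345.0], 45), ([534.5, -306.1], 45), ([516.3, -266.5], 45), ([513.5, -343.2], 47), ([492.6, -304.7], 45)] [ 536.82857143 -305.5       ]
scene [([518.2, -265.9], 61), ([494.3, -305.5], 64), ([566.0, -266.6], 47), ([537.7, -307.0], 52), ([516.9, -344.5], 59), ([579.6, -306.3], 27), ([556.5, -344.0], 36)] [ 538.45714286 -305.68571429]
dish rim [ 535.91240402 -300.07262851   42.        ] 24.894474029541016 0.89
```

```bash
python3 -m crank '[0,-0.02,-0.01,0, 0,-0.034,-0.015,0, 0,-0.034,-0.015,0, 0,-0.034,-0.015,0, 0,-0.034,-0.015,0, 0,-0.034,-0.015,0, 0,-0.034,-0.015,0, 0,-0.03,-0.012,0, 0.01,-0.02,-0.008,0, 0.01,0,0,0, 0.01,0,0,0, 0,0,0,0, 0,0,0,0]'
python3 - <<'E'
from h import *
print(observe()['ee_pos'],tipplane());cv2.imwrite('pics/s6.png',cv2.resize(get_image('scene')[190:310,150:310],None,fx=4.5,fy=4.5,interpolation=2))
E
```

```text
clock: 19.27
ee_pos: [381.5, -286.5, 299.4]
eef_rot: [-0.002, 1.571, 0.004]
wrist_force: [0.7, 0.2, -0.3]
finger_gap: 16.6
[ 381.45976266 -286.49716407  299.40387308] [(0.9, array([246.9,  -0. , 118.6]), array([ 499.9, -285.8,   52.4]))]
```

View pics/s6.png

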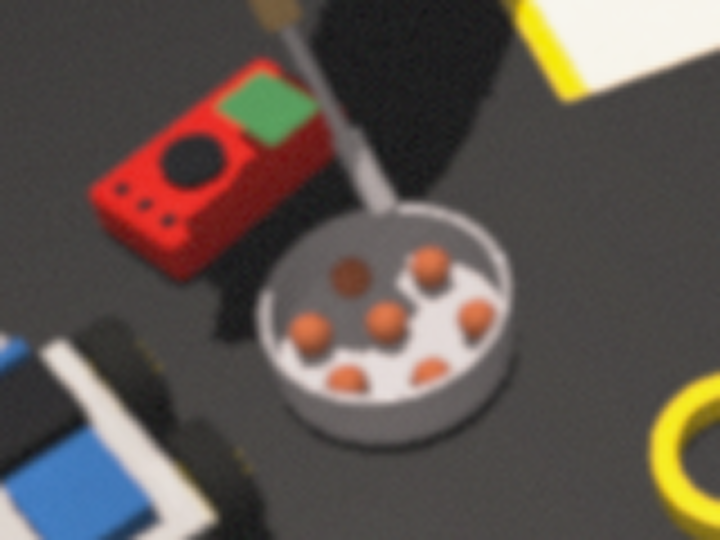

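The scene crop shows the paddle end at about (387,210), just inside and above the near rim, with all seven beads in place. I refine the tip offset with several readings.

Run:
```python
from h import *
for i in range(2):
  for n in('stirrer_tip','stirrer_handle'):print(n,tipplane('scene',n))
C=cam('scene');s=observe();p=np.array(s['ee_pos']);R=Ro.from_rotvec(s['eef_rot']).as_matrix()
for off in((228,127),(235,123),(242,120),(247,118)):print(off,proj(C,p+R@[off[0],0,off[1]]))
print('manual px',150+387/4.5,190+210/4.5)
Ct=cam('top');get_image('top');r=spot_point('stirrer_tip','top');print([(q['confidence'],q['point'][1]*640,q['point'][0]*400) for q in r],proj(Ct,p+R@[242,0,120]))
```

```text
stirrer_tip [(0.62, array([221.3,  -0. , 131.5]), array([ 513.4, -286.3,   79.1]))]
stirrer_handle [(0.77, array([77.4, -0. ,  9.9]), array([ 391.7, -287. ,  223. ]))]
stirrer_tip [(0.87, array([236.9,  -0. , 118.4]), array([ 500.1, -286.8,   63.3])), (0.32, array([-360.6,    0. ,  643. ]), array([1024.4, -284.5,  661. ]))]
stirrer_handle [(0.6, array([ 94. ,   0. , -12.9]), array([ 368.6, -287.3,  205.9])), (0.52, array([366. ,  -0. ,  62.1]), array([ 443.7, -287.1,  -66. ]))]
(228, 127) [233.29745325 237.22186697]
(235, 123) [232.86934733 238.0752412 ]
(242, 120) [232.65563242 239.15358313]
(247, 118) [232.53425376 239.94959884]
manual px 236.0 236.66666666666666
[(0.75, 399.424, 204.48)] [398.82518257 211.50451275]
```

Run:
```python
from h import *
from scipy.optimize import least_squares
s=observe();p=np.array(s['ee_pos']);R=Ro.from_rotvec(s['eef_rot']).as_matrix();Cs=cam('scene');Ct=cam('top')
S=[];T=[]
for i in range(3):
    get_image('scene');r=spot_point('stirrer_tip','scene');S+=[(r[0]['point'][1]*640,r[0]['point'][0]*400)] if r else []
    im=get_image('top');r=spot_point('stirrer_tip','top');T+=[(q['point'][1]*640,q['point'][0]*400) for q in r if abs(q['point'][1]*640-399)<15 and abs(q['point'][0]*400-208)<15][:1]
print(np.round(S,1).tolist(),np.round(T,1).tolist())
S=np.r_[S,[[236,236.7]]]
f=lambda a:np.r_[(proj(Cs,p+R@[a[0],a[1],a[2]])-np.median(S,0)),(proj(Ct,p+R@[a[0],a[1],a[2]])-np.median(T,0)),0.1*(a[1]),0.3*(np.hypot(a[0]-63,a[2])-218)]
q=least_squares(f,[235,0,125]);print(q.x,q.fun)
a=q.x;print('angle',np.degrees(np.arctan2(a[0]-63,a[2])))
cv2.imwrite('pics/t6.png',np.hstack([cv2.resize(im[170:230,370:440],None,fx=5.6,fy=5.6,interpolation=2),cv2.resize(get_image('wrist')[:,100:540],(392,336))]))
```

```text
[[233.7, 239.6], [234.0, 238.5], [232.3, 241.1]] [[401.3, 207.9], [397.4, 209.4]]
[2.36990394e+02 8.19645258e-02 1.27365734e+02] [ 0.04298299  0.57827128 -0.2774286   0.07007129  0.00819645 -0.71211956]
angle 53.79485056756083
```

View pics/t6.png

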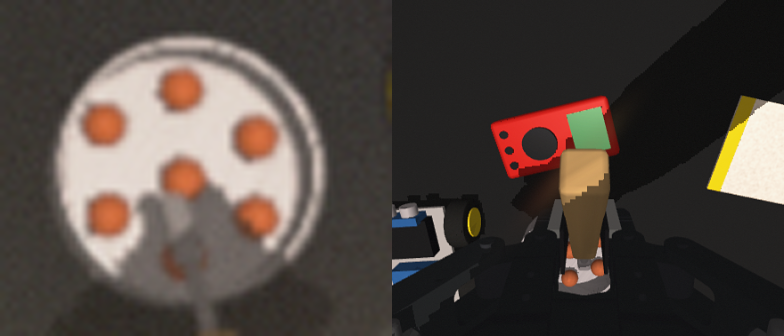

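The top crop shows the paddle end at about (178,210), between the near bead and its neighbour. The wrist half shows the handle between the pads. I lower into that gap slowly. With 11 pictures viewed, I work from numbers from here.

```bash
python3 -m crank '[0.01,0,0,0, 0.01,0,0,0, 0.01,0,0,0, 0.008,0,0,0, 0.005,0,0,0, 0,0,0,0]'; python3 -m crank '[0.003,0,0,0, 0.003,0,0,0, 0,0,0,0]'
python3 - <<'E'
from h import *
s=observe();print(s['ee_pos'],s['wrist_force'])
for c in('top','scene'):print(c,beads(c))
get_image('top');print([(q['confidence'],q['point'][1]*640,q['point'][0]*400) for q in spot_point('stirrer_tip','top')])
E
```

```text
clock: 21.07
ee_pos: [381.0, -287.1, 255.2]
eef_rot: [-0.001, 1.572, 0.004]
wrist_force: [-0.1, 0.2, -1.1]
finger_gap: 16.8
clock: 21.32
ee_pos: [381.3, -287.4, 250.5]
eef_rot: [-0.002, 1.571, 0.003]
wrist_force: [0.4, 0.3, -2.1]
finger_gap: 16.7
[ 381.32532521 -287.42353103  250.45726854] [ 0.41960215  0.25902785 -2.11282562]
top [([581.4, -307.1], 42), ([563.5, -265.9], 42), ([556.0, -345.0], 45), ([534.1, -306.2], 45), ([516.2, -267.0], 47), ([513.5, -343.2], 47), ([492.4, -308.4], 28)]
scene [([518.2, -265.9], 61), ([496.6, -306.2], 54), ([535.5, -306.8], 64), ([566.0, -266.6], 47), ([515.7, -342.9], 70), ([555.9, -343.9], 39), ([579.6, -306.3], 27)]
[(0.73, 396.672, 210.48), (0.62, 401.728, 216.6)]
```

```bash
python3 -m crank '[0.002,0.0044,0.0014,0, 0,0.0044,0.0014,0, 0,0.0038,0.0034,0, 0,0.0039,0.0035,0, 0,0.0025,0.0047,0, 0,0.0025,0.0047,0, 0,0.0012,0.0053,0, 0,0.0012,0.0053,0, 0,-0.0007,0.0054,0, 0,-0.0007,0.0055,0, 0,-0.0021,0.005,0, 0,-0.0021,0.0051,0, 0,-0.0033,0.0043,0, 0,-0.0034,0.0044,0, 0,0,0,0]'
cat >> h.py <<'E'
def rep():
    s=observe();p=np.array(s['ee_pos']);print('t',s['clock'],'tip est rel',(p+[127,0,-237]-[538,-305.5,0]).round(1),'F',np.round(s['wrist_force'],1))
    for c in('top','scene'):
        print(c,[((np.array(x)-[538,-305.5]).round(0).tolist(),a) for x,a in beads(c)])
    r=masks_of('dish','top')
    if r:
        ys,xs=np.where(r[0]['mask']);(u,v),_=cv2.minEnclosingCircle(np.c_[xs,ys].astype(np.float32));print('dish',ray(cam('top'),u,v,42).round(1))
E
python3 -c "from h import *;rep()"
```

```text
clock: 22.77
ee_pos: [441.6, -276.6, 248.8]
eef_rot: [-0.003, 1.57, 0.002]
wrist_force: [0.3, -1.3, 0.6]
finger_gap: 16.6
t 22.7667 tip est rel [30.6 28.9 11.8] F [ 0.3 -1.3  0.6]
top [([43.0, -2.0], 42), ([34.0, 38.0], 26), ([18.0, -39.0], 44), ([-4.0, -1.0], 47), ([-11.0, 47.0], 44), ([-19.0, -35.0], 21), ([-40.0, 8.0], 78)]
scene [([-8.0, 55.0], 11), ([-42.0, -0.0], 56), ([-0.0, -2.0], 55), ([-21.0, -39.0], 58), ([37.0, 32.0], 18), ([17.0, -38.0], 52), ([41.0, -1.0], 34)]
dish [ 537.4 -300.2   42. ]
```

```bash
cat >> h.py <<'E'
def tipfit():
    from scipy.optimize import least_squares
    s=observe();p=np.array(s['ee_pos']);R=Ro.from_rotvec(s['eef_rot']).as_matrix();Cs=cam('scene');Ct=cam('top');S=[];T=[]
    g=p+R@[237,0,127]
    for i in range(3):
        for c,C,L in(('scene',Cs,S),('top',Ct,T)):
            get_image(c);pr=proj(C,g)
            L+=[(q['point'][1]*640,q['point'][0]*400) for q in spot_point('stirrer_tip',c) if np.hypot(*(np.array([q['point'][1]*640,q['point'][0]*400])-pr))<15][:1]
    print(np.round(S,1).tolist(),np.round(T,1).tolist(),'pred',proj(Cs,g).round(1),proj(Ct,g).round(1))
    f=lambda a:np.r_[(proj(Cs,p+R@a)-np.median(S,0)) if S else 0,(proj(Ct,p+R@a)-np.median(T,0)) if T else 0,0.1*a[1],0.3*(np.hypot(a[0]-63,a[2])-216)]
    q=least_squares(f,[235,0,125]);a=q.x
    print('off',a.round(1),'tip rel',(p+R@a-[538,-305.5,0]).round(1),'ang',np.degrees(np.arctan2(a[0]-63,a[2])),q.fun.round(1))
E
python3 -c "from h import *;tipfit()"
```

```text
[[253.9, 261.6], [253.4, 265.5], [251.6, 262.6]] [[392.5, 190.1], [388.8, 189.1], [392.7, 189.8]] pred [253.1 264.2] [390.9 190.8]
off [231.1  -0.9 129.3] tip rel [32.  29.3 17.7] ang 52.42950635148174 [-0.3  1.  -0.9 -0.1 -0.1 -1.2]
```

```bash
python3 -m crank '[0,0.0008,-0.0105,0, 0,0.0008,-0.0105,0, 0,-0.003,-0.0125,0, 0,-0.003,-0.0125,0, 0,0.005,-0.006,0, 0,0.005,-0.006,0, 0,0.005,0.006,0, 0,0.005,0.006,0, 0,0.0013,0.005,0, 0,0.0013,0.005,0, 0,0.0013,0.005,0, 0,-0.0005,0.006,0, 0,-0.0005,0.006,0, 0,-0.0025,0.006,0, 0,-0.0025,0.006,0, 0,0,0,0]'
python3 -c "from h import *;rep();tipfit()"
```

```text
clock: 24.85
ee_pos: [434.8, -262.8, 248.4]
eef_rot: [-0.003, 1.571, 0.003]
wrist_force: [-0.4, -0.5, -0.9]
finger_gap: 16.3
t 24.85 tip est rel [23.8 42.7 11.4] F [-0.4 -0.5 -0.9]
top [([43.0, -2.0], 42), ([27.0, 26.0], 18), ([18.0, -40.0], 45), ([3.0, 51.0], 40), ([-4.0, -1.0], 47), ([-46.0, 19.0], 93)]
scene [([-41.0, -0.0], 55), ([26.0, 32.0], 60), ([-0.0, -2.0], 54), ([-20.0, -38.0], 52), ([40.0, 1.0], 38), ([17.0, -38.0], 44)]
dish [ 536.1 -300.6   42. ]
[[255.8, 259.6], [257.0, 259.1], [254.9, 257.8]] [[387.6, 193.6], [388.8, 192.5], [386.6, 195.3]] pred [256.1 259.8] [386.4 193.3]
off [235.9  -1.3 126.4] tip rel [21.9 42.4 12.7] ang 53.836449115089486 [-0.3  0.5 -0.7 -0.1 -0.1 -0.6]
```

```bash
python3 -m crank '[0,-0.0062,0,0, 0,-0.0062,0,0, 0,-0.0062,0,0, 0,0,0.0067,0, 0,0,0.0067,0, 0,0,0.0067,0, 0,-0.0062,0,0, 0,-0.0062,0,0, 0,-0.0062,0,0, 0,-0.0062,0,0, 0,-0.0062,0,0, 0,-0.0062,0,0, 0,-0.0045,-0.003,0, 0,-0.0045,-0.003,0, 0,0,0,0]'
python3 -c "from h import *;rep();tipfit()"
```

```text
clock: 26.85
ee_pos: [447.4, -327.8, 248.9]
eef_rot: [-0.002, 1.571, 0.001]
wrist_force: [-0.1, 0.3, 1.6]
finger_gap: 16.7
t 26.85 tip est rel [ 36.4 -22.3  11.9] F [-0.1  0.3  1.6]
top [([40.0, -15.0], 26), ([32.0, 22.0], 42), ([18.0, -45.0], 22), ([2.0, 50.0], 41), ([-4.0, -1.0], 47), ([-34.0, -46.0], 114), ([-45.0, 0.0], 45)]
scene [([-41.0, 5.0], 24), ([5.0, 52.0], 59), ([-0.0, 3.0], 27), ([-21.0, -39.0], 58), ([34.0, 22.0], 48), ([18.0, -38.0], 39)]
dish [ 536.6 -302.    42. ]
[[237.9, 277.6], [235.4, 276.9], [237.5, 274.0]] [[409.4, 185.6], [410.2, 183.6], [407.7, 188.8]] pred [237.2 276.8] [408.2 188.2]
off [230.6  -1.7 133.3] tip rel [ 43.2 -22.7  18.3] ang 51.500220330446254 [ 0.1  0.4 -0.2  0.1 -0.2 -0.5]
```

The beads lag behind and roll under the paddle, so the tip must be riding higher than I estimated. I move to a free spot and lower until the floor is felt.

```bash
python3 -m crank '[0,0.002,-0.009,0, 0,0.002,-0.009,0, 0,0,-0.003,0, 0.003,0,0,0, 0,0,0,0]'; for i in 1 2; do python3 -m crank '[0.002,0,0,0, 0.002,0,0,0, 0,0,0,0]'|tr '\n' ' '; done
python3 -c "from h import *;rep()"
```

```text
clock: 28.02
ee_pos: [426.6, -323.1, 245.9]
eef_rot: [-0.002, 1.57, 0.001]
wrist_force: [-2.0, -0.5, 4.8]
finger_gap: 16.3
clock: 28.27 ee_pos: [427.2, -323.2, 241.9] eef_rot: [-0.003, 1.57, 0.002] wrist_force: [0.4, -0.1, 4.5] finger_gap: 16.3 clock: 28.52 ee_pos: [427.0, -323.0, 237.4] eef_rot: [-0.002, 1.571, 0.003] wrist_force: [-0.5, -0.1, 2.5] finger_gap: 16.8 t 28.5167 tip est rel [ 16.  -17.5   0.4] F [-0.5 -0.1  2.5]
top [([32.0, 22.0], 41), ([34.0, -10.0], 21), ([19.0, -41.0], 37), ([2.0, 50.0], 41), ([-4.0, -1.0], 48), ([-53.0, -43.0], 136), ([-46.0, 1.0], 44)]
scene [([-42.0, 6.0], 14), ([5.0, 52.0], 59), ([-3.0, 4.0], 25), ([-20.0, -39.0], 57), ([34.0, 22.0], 47), ([18.0, -37.0], 38), ([37.0, -15.0], 27)]
dish [ 537.4 -299.4   42. ]
```

Run:
```python
from h import *
tipfit()
a=get_image('top')[170:230,370:440];b=get_image('scene')[190:300,180:290]
cv2.imwrite('pics/f.png',np.hstack([cv2.resize(a,(400,343),interpolation=2),cv2.resize(b,(343,343),interpolation=2)]))
```

```text
[[236.1, 272.4], [236.8, 272.4], [234.9, 274.2]] [[408.2, 187.8], [407.3, 191.6], [406.0, 191.2]] pred [234.8 273.2] [406.4 195.8]
off [ 2.248e+02 -2.000e-01  1.381e+02] tip rel [ 27.1 -17.1  12.9] ang 49.51344803644486 [ 0.3  0.8 -0.2  0.2 -0.  -1. ]
```

View pics/f.png

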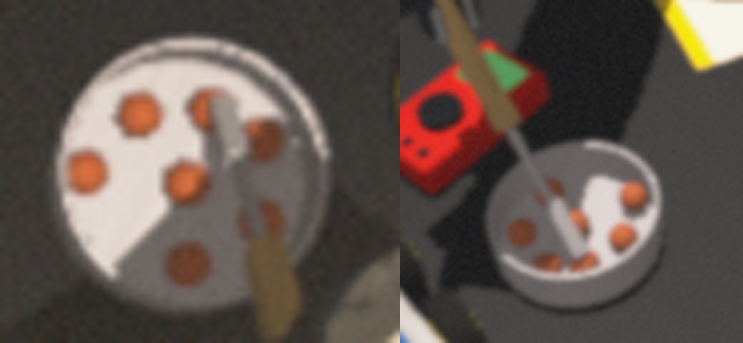

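The view shows the paddle down at top-crop (220,130), to the right of one bead, and the tilt is now about 50° with the tip on the floor. I lift over to the +y side, come down again, and push the two beads there towards -y with the flat side.

```bash
python3 -m crank '[-0.0165,0,0,0, -0.0165,0,0,0, 0,0.0148,0,0, 0,0.0148,0,0, 0,0.0148,0,0, 0,0.0148,0,0, 0.0105,0,0,0, 0.0105,0,0,0, 0.0105,0,0,0, 0,0,0,0, 0,-0.005,0.001,0, 0,-0.005,0.001,0, 0,-0.005,0.001,0, 0,-0.005,0.001,0, 0,-0.005,0,0, 0,0,0,0]'
sed -i 's/\[127,0,-237\]/[138,0,-225]/;s/\[237,0,127\]/[225,0,138]/' h.py
python3 -c "from h import *;rep();tipfit()"
```

```text
clock: 30.7
ee_pos: [431.1, -290.0, 239.4]
eef_rot: [-0.002, 1.57, 0.001]
wrist_force: [0.2, -0.4, -0.1]
finger_gap: 16.6
t 30.7 tip est rel [31.1 15.5 14.4] F [ 0.2 -0.4 -0.1]
top [([24.0, -13.0], 40), ([18.0, -40.0], 45), ([2.0, 50.0], 41), ([-2.0, -6.0], 21), ([-24.0, -38.0], 46), ([-50.0, -4.0], 108)]
scene [([-42.0, -1.0], 55), ([5.0, 52.0], 60), ([14.0, -8.0], 123), ([-20.0, -39.0], 57), ([36.0, 10.0], 43), ([17.0, -37.0], 53)]
dish [ 533.5 -299.6   42. ]
[[246.5, 266.9], [247.8, 263.0], [248.4, 264.2]] [[393.3, 188.8], [393.9, 189.6], [395.3, 189.4]] pred [248.8 266.6] [395.6 190.2]
off [222.9   2.6 137.3] tip rel [30.2 19.5 16.5] ang 49.34057548871159 [ 1.6  1.2  0.9  1.   0.3 -1.6]
```

```bash
python3 -m crank '[-0.03,0,0,0, -0.03,0,0,0, -0.025,0,0.02,0, 0,0.014,0.04,0, 0,0.014,0.04,0, 0,0.014,0.04,0, 0,0.014,0.04,0, 0,0.014,0.033,0, 0,0,0,7, 0,0,0,7, 0,0,0,7, 0,0,0,7, 0,0,0,7, 0,0,0,7, 0,0,0,7, 0,0,0,7]'; python3 -m crank '[0,0,0,7, 0,0,0,7, 0,0,0,7, 0,0,0,7, 0,0,0,7, 0,0,0,7, 0,0,0,7, 0,0,0,7, 0,0,0,7, 0,0,0,1, 0,0,0,0, 0,0,0,0]'
cat >> h.py <<'E'
def rep2():
    s=observe();p=np.array(s['ee_pos']);R=Ro.from_rotvec(s['eef_rot']).as_matrix();h=R[:,2];print('t',round(s['clock'],2),'ee',p.round(1),'F',np.round(s['wrist_force'],1),'head',np.degrees(np.arctan2(h[1],h[0])).round(1),'tip rel',(p+R@[225,0,138]-[538,-305.5,0]).round(1))
    for c in('top','scene'):print(c,[((np.array(x)-[538,-305.5]).round(0).tolist(),a) for x,a in beads(c)])
E
python3 -c "from h import *;rep2();tipfit()"
```

```text
clock: 32.78
ee_pos: [640.8, -219.0, 323.7]
eef_rot: [0.764, 1.434, -0.765]
wrist_force: [0.1, -1.2, -1.4]
finger_gap: 16.5
clock: 33.78
ee_pos: [640.9, -219.1, 324.0]
eef_rot: [1.579, 0.919, -1.579]
wrist_force: [0.1, -0.3, -1.4]
finger_gap: 16.4
t 33.78 ee [ 640.9 -219.1  324. ] F [ 0.1 -0.3 -1.4] head -119.6 tip rel [ 34.6 -33.5  99. ]
top [([-26.0, -42.0], 23)]
scene [([5.0, 52.0], 60), ([-36.0, -0.0], 25), ([14.0, -8.0], 118), ([-21.0, -39.0], 58), ([24.0, 19.0], 52), ([18.0, -38.0], 36)]
[[219.1, 253.6], [220.8, 253.5], [216.7, 256.6]] [] pred [226.7 257.1] [419.4 184. ]
off [214.2  -4.2 153.6] tip rel [ 23.1 -44.9 109.9] ang 44.541780107721024 [-0.1  0.1  0.  -0.4 -0.1]
```

Run:
```python
from h import *
C=cam('wrist');s=observe();p=np.array(s['ee_pos']);R=Ro.from_rotvec(s['eef_rot']).as_matrix()
for i in range(2):
    get_image('wrist');print([(n,[(round(q['confidence'],2),round(q['point'][0]*400,1),round(q['point'][1]*640,1)) for q in spot_point(n,'wrist')[:2]]) for n in('stirrer_end','stirrer_handle','stirrer_tip')])
for g in(40,44,48):print(g,[(th,proj(C,p+R@[63-g*np.sin(np.radians(th)),0,-g*np.cos(np.radians(th))])[1].round(1)) for th in(40,45,50,55)])
print([(th,proj(C,p+R@[63+216*np.sin(np.radians(th)),0,216*np.cos(np.radians(th))]).round(1)) for th in(40,45,50,55)])
for n in('stirrer_tip','stirrer_handle'):print(n,tipplane('scene',n))
for a in((225,0,138),(214,0,154),(225,-8,138),(233,0,128)):print(a,proj(cam('scene'),p+R@np.array(a,float)).round(1))
```

```text
[('stirrer_end', []), ('stirrer_handle', [(0.85, 268.9, 314.2)]), ('stirrer_tip', [(0.6, 334.2, 317.1)])]
[('stirrer_end', [(0.79, 193.5, 315.1)]), ('stirrer_handle', [(0.87, 267.5, 314.0), (0.37, 284.6, 248.0)]), ('stirrer_tip', [(0.62, 332.5, 317.1)])]
40 [(40, np.float64(218.8)), (45, np.float64(227.9)), (50, np.float64(237.6)), (55, np.float64(247.8))]
44 [(40, np.float64(212.7)), (45, np.float64(222.9)), (50, np.float64(233.8)), (55, np.float64(245.4))]
48 [(40, np.float64(206.3)), (45, np.float64(217.6)), (50, np.float64(229.8)), (55, np.float64(242.9))]
[(40, array([315.2, 351.6])), (45, array([315.2, 331.3])), (50, array([315.3, 311.9])), (55, array([315.3, 293.2]))]
stirrer_tip [(0.9, array([207.5,  -0. , 147.6]), array([ 567.5, -347.2,  116.7]))]
stirrer_handle [(0.98, array([81.5, -0. , 14. ]), array([ 634. , -231.2,  242.7])), (0.64, array([245.9,  -0. , 157.8]), array([ 562.4, -356. ,   78.3]))]
(225, 0, 138) [226.7 257. ]
(214, 0, 154) [218.9 255. ]
(225, -8, 138) [226.6 254.3]
(233, 0, 128) [231.6 258.5]
```

```bash
python3 -m crank '[0,0.002,-0.009,0, 0.03,0,0,0, 0.025,0,0,0, 0.015,0,0,0, 0.01,0,0,0, 0,0,0,0]'; python3 -m crank '[0.003,0,0,0, 0.003,0,0,0, 0,0,0,0]'; python3 -m crank '[0.003,0,0,0, 0,0,0,0]'
python3 -c "from h import *;rep2();tipfit()"
```

```text
clock: 35.58
ee_pos: [646.9, -211.6, 242.0]
eef_rot: [1.58, 0.92, -1.584]
wrist_force: [-0.8, 0.3, -1.2]
finger_gap: 16.6
clock: 35.83
ee_pos: [647.4, -212.3, 238.8]
eef_rot: [1.582, 0.915, -1.581]
wrist_force: [-0.2, 0.5, -0.5]
finger_gap: 16.4
clock: 36.0
ee_pos: [647.2, -212.3, 235.4]
eef_rot: [1.582, 0.916, -1.581]
wrist_force: [-0.5, 0.6, -1.6]
finger_gap: 16.4
t 36.0 ee [ 647.2 -212.3  235.4] F [-0.5  0.6 -1.6] head -119.8 tip rel [ 40.7 -26.6  10.4]
top [([18.0, -39.0], 45), ([-24.0, -38.0], 46), ([-48.0, -5.0], 16)]
scene [([-44.0, 0.0], 64), ([1.0, -2.0], 56), ([-21.0, -39.0], 59), ([31.0, 18.0], 17), ([17.0, -39.0], 35)]
[[229.2, 276.7], [231.3, 277.7], [231.7, 278.4]] [[412.7, 196.8]] pred [236.1 279.3] [409.9 187. ]
off [227.9 -14.6 152.2] tip rel [ 20.8 -31.6   7.6] ang 47.298416854453045 [-0.9 -1.8 -1.  -3.1 -1.5  2.5]
```

```bash
python3 -m crank '[0.003,0,0,0, 0.001,0,0,0, 0,-0.0019,0.0048,0, 0,-0.0019,0.0048,0, 0,-0.0019,0.0048,0, 0,-0.0019,0.0048,0, 0,-0.0042,0.0038,0, 0,-0.0042,0.0038,0, 0,-0.0042,0.0038,0, 0,-0.0042,0.0038,0, 0,0,0,0]'; python3 -c "from h import *;rep2()"; python3 -m crank '[0,-0.005,0.0014,0, 0,-0.005,0.0014,0, 0,-0.005,0.0014,0, 0,-0.005,0.0014,0, 0,0,0,0]'
python3 -c "from h import *;rep2();tipfit()"
```

```text
clock: 37.62
ee_pos: [608.7, -229.8, 233.4]
eef_rot: [1.583, 0.914, -1.578]
wrist_force: [0.6, 3.6, 5.7]
finger_gap: 16.7
t 37.62 ee [ 608.7 -229.8  233.4] F [0.6 3.6 5.7] head -119.8 tip rel [  3.  -44.2   8.2]
top []
scene [([-45.0, 0.0], 60), ([5.0, 52.0], 59), ([13.0, -8.0], 112), ([23.0, 20.0], 57), ([-31.0, -39.0], 14), ([1.0, -48.0], 27)]
clock: 38.13
ee_pos: [587.5, -224.7, 231.2]
eef_rot: [1.581, 0.917, -1.582]
wrist_force: [-0.3, -0.8, -0.9]
finger_gap: 16.6
t 38.13 ee [ 587.5 -224.7  231.2] F [-0.3 -0.8 -0.9] head -119.8 tip rel [-19.3 -38.7   6.1]
top []
scene [([-52.0, 1.0], 21), ([5.0, 52.0], 58), ([14.0, -8.0], 120), ([-12.0, -43.0], 72), ([24.0, 19.0], 48)]
[[209.4, 266.1], [209.2, 264.4], [211.2, 266.1]] [] pred [219.8 267.8] [414.7 207. ]
off [208.    3.2 160.5] tip rel [-26.8 -60.1  23.1] ang 42.09490549010221 [ 0.  -0.1  0.   0.3  0.1]
```

```bash
python3 -m crank '[0,0,-0.004,0, 0.004,0,-0.004,0, 0.004,0,0,0, 0,-0.005,-0.0015,0, 0,-0.005,-0.0015,0, 0,-0.005,-0.0015,0, 0,-0.005,-0.0015,0, 0,0,0,0]'
python3 -c "from h import *;rep2();tipfit()"
```

```text
clock: 39.5
ee_pos: [577.6, -202.0, 223.7]
eef_rot: [1.581, 0.916, -1.581]
wrist_force: [-0.8, -1.7, 2.1]
finger_gap: 17.1
t 39.5 ee [ 577.6 -202.   223.7] F [-0.8 -1.7  2.1] head -119.8 tip rel [-29.  -16.2  -1.3]
top [([-14.0, -42.0], 45), ([-46.0, -24.0], 14)]
scene [([-39.0, 4.0], 33), ([5.0, 52.0], 61), ([-33.0, -23.0], 29), ([14.0, -8.0], 119), ([24.0, 20.0], 63), ([-11.0, -43.0], 63)]
[[213.8, 257.1], [214.7, 257.5]] [[416.5, 217.6], [412.0, 217.7], [416.1, 220.2]] pred [225.9 262.6] [406.8 210.8]
off [204.8  -7.3 165.4] tip rel [-48.4 -37.   18.8] ang 40.594348392729515 [-0.6 -0.4 -0.7 -1.  -0.7  0.6]
```

```bash
sed -i 's/\[225,0,138\]/[207,0,163]/g' h.py; python3 -m crank '[0,0.017,0.0009,6, 0,0.017,0.0009,6, 0,0.017,0.0009,6, 0,0.017,0.0009,6, 0,0.017,0.0009,6, 0,0.017,0.0009,6, 0,0.017,0.0009,6, 0,0.017,0.0009,6, 0,0.017,0.0009,6, 0,0.017,0.0009,6, 0,0,0,0]'
python3 -c "from h import *;rep2();tipfit()"
```

```text
clock: 41.12
ee_pos: [659.8, -346.4, 222.2]
eef_rot: [-2.218, 0.006, 2.22]
wrist_force: [-0.3, -1.4, 2.0]
finger_gap: 16.6
t 41.12 ee [ 659.8 -346.4  222.2] F [-0.3 -1.4  2. ] head 179.7 tip rel [-41.3 -40.1  15.3]
top []
scene [([10.0, 49.0], 35), ([-37.0, -19.0], 28), ([35.0, 7.0], 159), ([-9.0, -46.0], 42)]
[] [] pred [214.6 259.8] [415.7 214.5]
off [237.7   0.  127. ] tip rel [ -5.3 -38.8 -15.1] ang 53.992484710615535 [ 0.  0.  0. -0.]
```

```bash
python3 -m crank '[0,-0.0052,0.0006,0, 0,-0.0052,0.0006,0, 0,-0.0052,0.0006,0, 0,-0.0052,0.0006,0, 0,-0.0052,0.0006,0, 0,0,0,0]'
python3 -c "from h import *;rep2()
C=cam('wrist');print('wrist',[((np.array(x)-[538,-305.5]).round(0).tolist(),a) for x,a in beads('wrist')])"
```

```text
clock: 42.32
ee_pos: [656.9, -315.8, 223.4]
eef_rot: [2.22, 0.006, -2.22]
wrist_force: [-0.9, 0.1, 1.1]
finger_gap: 16.4
t 42.32 ee [ 656.9 -315.8  223.4] F [-0.9  0.1  1.1] head -179.8 tip rel [-44.1 -10.8  16.4]
top []
scene [([-50.0, 20.0], 50), ([34.0, 42.0], 170), ([-29.0, -12.0], 16), ([14.0, -8.0], 126), ([-10.0, -44.0], 55)]
wrist [([69.0, -11.0], 7436), ([-10.0, -32.0], 9), ([-20.0, -38.0], 9), ([-30.0, -19.0], 9), ([-38.0, 11.0], 128)]
```

```bash
python3 -m crank '[-0.0175,0,0,0, -0.0175,0,0,0, 0,-0.015,-0.02,0, 0,-0.015,-0.02,0, 0,0,0,0, 0.017,0,0,0, 0.017,0,0,0, 0,0,0,0, 0,0.005,0,0, 0,0.005,0,0, 0,0.005,0,0, 0,0.005,0,0, 0,0.005,0,0, 0,0.005,0,0, 0,0,0,0]'
python3 -c "from h import *;rep2()
print('wrist',[((np.array(x)-[538,-305.5]).round(0).tolist(),a) for x,a in beads('wrist')]);tipfit()"
```

```text
clock: 43.72
ee_pos: [696.8, -318.8, 224.7]
eef_rot: [2.22, 0.001, -2.219]
wrist_force: [1.1, -0.9, 3.1]
finger_gap: 16.3
t 43.72 ee [ 696.8 -318.8  224.7] F [ 1.1 -0.9  3.1] head -179.9 tip rel [ -4.1 -13.8  17.6]
top []
scene [([-42.0, 9.0], 109), ([16.0, -18.0], 85), ([-10.0, -44.0], 55)]
wrist [([18.0, 12.0], 33), ([-0.0, -37.0], 62)]
[[237.3, 264.8]] [] pred [231.2 263.2] [406.3 201.8]
off [214.  -10.6 154. ] tip rel [ 4.8 -1.8 10.4] ang 44.4308177251761 [-0.2  0.1  0.  -1.1 -0.1]
```

```bash
python3 -m crank '[-0.03,0,0,0, -0.04,0,0,0, 0,-0.04,0,0, 0,-0.04,0,0, 0,-0.04,0,0, 0,-0.04,0,0, 0,-0.03,0,0, 0,0,0,0]'
python3 -c "from h import *;rep2()
im=get_image('top')
for q in masks_of('bead0','top')[:9]:
    b=q['bbox'];print(q['confidence'],(ray(cam('top'),(b[0]+b[2]/2)*640,(b[1]+b[3]/2)*400,17)[:2]-[538,-305.5]).round(0))
"
```

```text
clock: 45.13
ee_pos: [696.3, -121.2, 294.5]
eef_rot: [2.218, 0.011, -2.218]
wrist_force: [-1.6, 0.1, -1.2]
finger_gap: 16.4
t 45.13 ee [ 696.3 -121.2  294.5] F [-1.6  0.1 -1.2] head -179.5 tip rel [ -4.7 183.4  87.5]
top [([12.0, -14.0], 92), ([20.0, 20.0], 42), ([2.0, 50.0], 41), ([-14.0, -42.0], 45), ([-34.0, -7.0], 43), ([-48.0, 16.0], 39)]
scene [([-12.0, -5.0], 245), ([5.0, 52.0], 59), ([24.0, 19.0], 54), ([-10.0, -44.0], 51)]
0.61 [25. 22.]
0.55 [ 24. -15.]
0.52 [  7. -17.]
0.51 [-18. -45.]
0.47 [-7. 53.]
0.47 [-48.  19.]
0.21 [-76. 429.]
```

```bash
sed -i 's/0\.1\*a\[1\]/0.02*a[1]/;s/<15\]\[:1\]/<25][:1]/' h.py; python3 -c "from h import *;tipfit();print(tri('stirrer_tip'),observe()['ee_pos']);print(tipplane('scene','stirrer_handle'))
im=get_image('wrist')
print([(n,[(round(q['confidence'],2),round(q['point'][0]*400,1),round(q['point'][1]*640,1)) for q in spot_point(n,'wrist')[:2]]) for n in('stirrer_end','stirrer_handle','stirrer_tip')])"
```

```text
[[289.5, 205.7], [287.5, 205.3], [290.6, 208.0]] [] pred [290.3 209.3] [343.3 199.7]
off [198.7  -1.6 168. ] tip rel [ -9.7 178.7  95.1] ang 38.93577794329214 [-0.  0.  0. -0. -0.]
stirrer_tip scene 0.81
None [ 696.39361072 -127.22332253  294.28005928]
[(0.74, array([68.5,  0. , 12.7]), array([ 683.7, -127.3,  225.8]))]
[('stirrer_end', [(0.56, 186.8, 312.2)]), ('stirrer_handle', [(0.62, 273.8, 315.4), (0.49, 296.1, 606.9)]), ('stirrer_tip', [(0.68, 351.8, 317.6), (0.45, 297.1, 319.0)])]
```

```bash
python3 -m crank '[0,0.035,-0.001,0, 0,0.035,-0.001,0, 0,0.035,-0.001,0, 0,0.035,0,0, 0,0.034,0,0, 0.02,0,0,0, 0.03,0,0,0, 0.02,0,0,0, 0.01,0,0,0, 0,0,0,0, 0,0.005,0,0, 0,0.005,0,0, 0,0.005,0,0, 0,0.003,0,0, 0,0,0,0]'
python3 -m crank '[-0.0175,0,0,0, -0.0175,0,0,0, 0,0.0055,0.012,0, 0,0.0055,0.012,0, 0,0,0,0, 0.0175,0,0,0, 0.0175,0,0,0, 0,0,0,0, 0,-0.005,0.0025,0, 0,-0.005,0.0025,0, 0,-0.005,0.0025,0, 0,-0.005,0.0025,0, 0,0,0,0]'
python3 -c "from h import *;rep2()"
```

```text
clock: 47.68
ee_pos: [700.0, -320.4, 215.0]
eef_rot: [2.221, 0.002, -2.219]
wrist_force: [0.2, -0.5, -0.6]
finger_gap: 16.7
clock: 48.77
ee_pos: [665.7, -309.1, 215.5]
eef_rot: [2.22, 0.004, -2.218]
wrist_force: [0.2, -0.4, -1.3]
finger_gap: 16.5
t 48.77 ee [ 665.7 -309.1  215.5] F [ 0.2 -0.4 -1.3] head -179.8 tip rel [-35.1  -4.3   8.3]
top []
scene [([-20.0, 27.0], 30), ([48.0, 48.0], 192), ([-1.0, -43.0], 116), ([27.0, 13.0], 11), ([26.0, -14.0], 56)]
```

```bash
python3 -m crank '[-0.03,0,0,0, -0.04,0,0,0, 0,-0.0199,0.0012,-7, 0,-0.0199,0.0012,-7, 0,-0.0199,0.0012,-7, 0,-0.0199,0.0012,-7, 0,-0.0199,0.0012,-7, 0,-0.0199,0.0012,-7, 0,-0.0199,0.0012,-7, 0,-0.0199,0.0012,-7, 0,-0.0199,0.0012,-7, 0,-0.0199,0.0012,-7, 0,-0.0199,0.0012,-7, 0,-0.0199,0.0012,-7, 0,-0.0199,0.0012,-7, 0,-0.0199,0.0012,-7, 0,-0.0199,0.0012,-7]'; python3 -m crank '[0,-0.0199,0.0012,-7, 0,-0.0199,0.0012,-7, 0,-0.0199,0.0012,-7, 0,-0.0199,0.0012,-7, 0,-0.0199,0.0012,-7, 0,-0.0199,0.0012,-7, 0,-0.0199,0.0012,-7, 0,-0.0199,0.0012,-7, 0,-0.0199,0.0012,-7, 0,-0.0199,0.0012,-7, 0,-0.014,0.0012,-5, 0,0,0,0]'
python3 -c "from h import *;rep2()"
```

```text
clock: 50.28
ee_pos: [459.1, -152.8, 284.6]
eef_rot: [1.007, 1.325, -1.007]
wrist_force: [0.6, 0.4, -0.3]
finger_gap: 16.3
clock: 51.28
ee_pos: [339.8, -313.4, 284.3]
eef_rot: [-0.005, 1.571, 0.003]
wrist_force: [0.2, 0.2, -0.4]
finger_gap: 16.4
t 51.28 ee [ 339.8 -313.4  284.3] F [ 0.2  0.2 -0.4] head 0.3 tip rel [-35.1  -7.2  77.4]
top [([24.0, -13.0], 43), ([20.0, 20.0], 41), ([-5.0, -44.0], 100), ([2.0, 50.0], 41), ([-22.0, 32.0], 85)]
scene [([-21.0, 33.0], 120), ([5.0, 52.0], 59), ([22.0, 20.0], 61), ([-1.0, -43.0], 115), ([27.0, -14.0], 56)]
```

All beads except one are clearly displaced. Bead1 (my "120" bead) is borderline at about 20 mm, so it gets one more gentle lateral push.

```bash
python3 -m crank '[0,0.015,0.022,0, 0,0.015,0.022,0, 0,0.015,0.023,0, 0,0,0,0, 0.03,0,0,0, 0.02,0,0,0, 0.012,0,0,0, 0.007,0,0,0, 0,0,0,0, 0,-0.003,0,0, 0,-0.003,0,0, 0,-0.003,0,0, 0,0,0,0, 0,0,0,0]'
python3 -c "from h import *;rep2();tipfit()"
```

```text
clock: 52.55
ee_pos: [406.9, -275.2, 215.6]
eef_rot: [-0.002, 1.57, 0.002]
wrist_force: [0.0, -0.0, -2.1]
finger_gap: 16.3
t 52.55 ee [ 406.9 -275.2  215.6] F [ 0.  -0.  -2.1] head 0.1 tip rel [31.9 30.7  8.7]
top [([22.0, -1.0], 91), ([-5.0, -44.0], 99), ([3.0, 48.0], 48), ([-28.0, 38.0], 49)]
scene [([-12.0, 22.0], 50), ([4.0, 53.0], 48), ([24.0, -0.0], 140), ([-2.0, -43.0], 120)]
[[252.4, 261.2], [251.2, 262.1], [250.0, 262.2]] [[389.4, 193.6], [389.7, 194.9], [389.8, 197.7]] pred [254.  265.4] [390.4 190.3]
off [213.1   1.5 149.2] tip rel [18.1 32.5  2.4] ang 45.16238703981872 [ 0.6  1.   0.   0.3  0.  -1.3]
```

```bash
python3 -m crank '[0,-0.0025,0,0, 0,-0.0025,0,0, 0,-0.002,0,0, 0,0,0,0]'
python3 - <<'E'
from h import *
rep2()
P=[(b[0],b[1]) for b in [(386,218),(516,189),(446,-126),(316,-97)]]
print('board c',np.mean(P,0))
E
```

```text
clock: 53.58
ee_pos: [406.9, -282.3, 215.2]
eef_rot: [-0.002, 1.571, 0.002]
wrist_force: [0.1, 0.0, -1.6]
finger_gap: 16.6
t 53.58 ee [ 406.9 -282.3  215.2] F [ 0.1  0.  -1.6] head 0.2 tip rel [31.9 23.6  8.2]
top [([8.0, -26.0], 187), ([2.0, 50.0], 42), ([-24.0, 35.0], 68)]
scene [([-32.0, 48.0], 28), ([5.0, 50.0], 64), ([-10.0, 18.0], 22), ([12.0, -23.0], 279)]
board c [416.  46.]
```

All seven beads now measure at least 20 mm from their starting places with the paddle down. I lift out and carry the stirrer to the board.

```bash
python3 -m crank '[-0.03,0,0,0, -0.04,0,0,0, -0.01,0.03,0,0, 0,0.04,0,0, 0,0.04,-0.005,0, 0,0.04,-0.005,0, 0,0.04,0,0, 0,0.035,0,0, 0,0.019,0,-7, 0,0,0,-7, 0,0,0,-7, 0,0,0,-7, 0,0,0,-7, 0,0,0,-7, 0,0,0,-7, 0,0,0,-7, 0,0,0,-7, 0,0,0,-7, 0,0,0,-7]'
python3 -m crank '[0,0,0,-0.5, 0.04,0,0,0, 0.03,0,0,0, 0,0,0,0]'
python3 -c "from h import *;rep2();tipfit()"
```

```text
clock: 55.27
ee_pos: [396.0, -37.7, 295.3]
eef_rot: [-1.047, 1.304, 1.047]
wrist_force: [0.6, -0.6, -0.8]
finger_gap: 16.5
clock: 55.6
ee_pos: [393.8, -37.1, 221.1]
eef_rot: [-1.042, 1.309, 1.052]
wrist_force: [-1.2, 0.1, -0.8]
finger_gap: 16.5
t 55.6 ee [393.8 -37.1 221.1] F [-1.2  0.1 -0.8] head 77.5 tip rel [-110.3  428.    14.2]
top [([8.0, -26.0], 190), ([2.0, 50.0], 42), ([-22.0, 32.0], 85)]
scene [([-21.0, 33.0], 118), ([5.0, 50.0], 63), ([12.0, -24.0], 242)]
[[336.1, 167.6], [335.6, 165.9]] [[251.6, 241.5], [255.3, 242.2], [255.6, 241.9]] pred [337.1 168.5] [255.  239.6]
off [205.4   6.4 161.5] tip rel [-113.9  427.    20.2] ang 41.389966898924975 [-0.2  0.2 -0.3 -0.   0.1 -0.2]
```

```bash
python3 -m crank '[0.012,0,0,0, 0.012,0,0,0, 0.012,0,0,0, 0.012,0,0,0, 0.012,0,0,0, 0.012,0,0,0, 0.012,0,0,0, 0,0,0,0]'; python3 -m crank '[0.012,0,0,0, 0.012,0,0,0, 0.012,0,0,0, 0.01,0,0,0, 0.007,0,0,0, 0.003,0,0,0, 0,0,0,0, 0,0,0,0]'
python3 -c "from h import *;tipfit();rep2()"
```

```text
clock: 56.97
ee_pos: [395.9, -37.6, 140.1]
eef_rot: [-1.048, 1.304, 1.05]
wrist_force: [1.2, 0.6, 1.8]
finger_gap: 16.9
clock: 57.63
ee_pos: [396.4, -37.8, 85.7]
eef_rot: [-1.049, 1.303, 1.049]
wrist_force: [-0.4, -1.4, 1.6]
finger_gap: 16.6
[] [[235.4, 239.5], [236.0, 240.6], [237.6, 242.5]] pred [336.3 200.5] [259.3 241.8]
off [ 70.4  13.9 215.9] tip rel [-109.1  481.6   15.3] ang 1.9714460904006421 [ 0.   0.  -0.   0.3  0. ]
t 58.23 ee [396.2 -37.8  85.3] F [ 0.8 -0.6  1.6] head 77.7 tip rel [-107.   426.9 -121.7]
top [([8.0, -26.0], 189), ([2.0, 50.0], 42), ([-22.0, 32.0], 85)]
scene [([-21.0, 34.0], 119), ([5.0, 50.0], 62), ([12.0, -24.0], 242)]
```

```bash
python3 -m crank '[0.004,0,0,0, 0.003,0,0,0, 0,0,0,0, 0,0,0,0]'; python3 -m crank '[0,0,0,0, 0,0,0,0, 0,0,0,0, 0,0,0,0, 0,0,0,0]' 0.045; python3 -m crank '[-0.02,0,0,0, -0.04,0,0,0, -0.04,0,0,0, -0.04,0,0,0, 0,0,-0.04,0, 0,0,-0.04,0, 0,0,-0.04,0, 0,0,-0.03,0, 0,0,0,0]'
python3 - <<'E'
from h import *
s=observe();print(s['clock'],s['ee_pos'],s['wrist_force'])
c=np.array([416.3,46]);u=np.array([.217,.976]);v=np.array([.976,-.217])
for cam_ in('top','scene','wrist'):
    C=cam(cam_);get_image(cam_)
    for n in('stirrer_tip','stirrer_end'):
        for q in spot_point(n,cam_)[:1]:
            X=ray(C,q['point'][1]*640,q['point'][0]*400,13)[:2];print(cam_,n,q['confidence'],X.round(0),'board xy',((X-c)@u).round(0),((X-c)@v).round(0))
rep2()
for n in('bottle','tape','meter','car','dish'):print(n,spot(n,'top',0,cam('top'))[:1],spot(n,'scene',0,cam('scene'))[:1])
E
```

```text
clock: 58.67
ee_pos: [396.3, -38.2, 78.2]
eef_rot: [-1.05, 1.304, 1.048]
wrist_force: [-0.3, -2.7, 5.1]
finger_gap: 17.3
clock: 59.08
ee_pos: [396.0, -37.7, 78.1]
eef_rot: [-1.049, 1.303, 1.05]
wrist_force: [0.2, -0.0, 0.3]
finger_gap: 44.9
clock: 59.83
ee_pos: [363.6, -188.5, 218.3]
eef_rot: [-1.048, 1.306, 1.045]
wrist_force: [0.2, 0.2, -0.2]
finger_gap: 45.0
59.8333 [ 363.55136985 -188.51979683  218.30098371] [ 0.15929136  0.15071214 -0.20320257]
top stirrer_tip 0.55 [427. 171.] board xy 125.0 -17.0
top stirrer_end 0.96 [386. -80.] board xy -130.0 -2.0
scene stirrer_tip 0.91 [442. 165.] board xy 121.0 -1.0
scene stirrer_end 0.58 [383. -77.] board xy -127.0 -5.0
wrist stirrer_end 0.7 [390. -82.] board xy -130.0 2.0
t 60.28 ee [ 364.3 -183.5  218.3] F [-0.3 -0.6  0.4] head 77.8 tip rel [-139.2  281.3   11.3]
top [([8.0, -26.0], 189), ([2.0, 50.0], 42), ([-22.0, 32.0], 85)]
scene [([-21.0, 34.0], 119), ([5.0, 50.0], 62), ([12.0, -24.0], 242)]
bottle [(0.69, [762.0, -8.0])] [(0.7, [759.0, -14.0])]
tape [(0.85, [724.0, -209.0])] [(0.83, [724.0, -196.0])]
meter [] [(0.85, [365.0, -323.0])]
car [(0.7, [553.0, -349.0])] [(0.92, [539.0, -496.0])]
dish [(0.96, [534.0, -305.0])] [(0.86, [541.0, -297.0])]
```

```bash
python3 -c "
from plant import *
print(sign_off())"
```

```text
the job is handed in; nothing more can be done
None
```

The job is handed in at about 60 s of the 72 s allowed. By my own measurements every condition was met, but `sign_off()` gave no verdict.

**What I did**
- I gripped the paddle, drew the stirrer out along the bench, laid it flat and let go. Its handle end then lay about 50 mm in front of the riser's front edge.
- The moves can only turn the tool about its own vertical axis. So I regripped the handle near its end, hooked the paddle under the riser's front edge and raised the hand, which pivoted the stirrer to about 50° in the pads.
- I stirred the beads from three sides with short strokes. I then laid the stirrer on the board by lowering it until it pivoted flat, released it and backed off.

**Last checks**
- **Beads:** in the last paddle-down reading, all seven were an estimated 24 mm or more from where they started. Four of them showed as one merged blob and two as another, so those positions are inferred from tracking. All seven lie inside the dish.
- **Stirrer:** its ends measure about +123 and -129 mm along the board and within about 17 mm of its centre line, so both are inside the outline.
- **Dish and bystanders:** the dish reads within about 9 mm of its first place; the two cameras disagree by that much. The bottle, tape, meter and car are within reading error of their starts, though the top camera missed the meter and mistook something in the dish for the car.
- **Forces:** the largest reading while the paddle was in the dish was about 7 N, against the 20 N limit. I saw only the wrist force at the end of each call, not continuously.

**What went less well**
- The fingertips pressed the bench with about 35 N during the second grasp.
- The first strokes ran too high and the beads slipped under the paddle.
- Pressing on the dish floor and wall flattened the tilt to about 40°, so later strokes needed a lower hand.

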